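# Turn the basket board over and lock the turning frame

### The arm

A 6-joint arm with a two-finger parallel gripper is mounted at the origin on the work surface. World frame = base frame: x ahead of the robot, y to its left, z up, the work surface at z = 0. Lengths are in m, angles in rad, forces in N, time in s.
With the tool pointing down it reaches from about 0.225 to 0.875 m from the base axis. Payload 3.4 kg.
Tool frame: the origin (TCP) lies midway between the tips of the shut fingers; the grasp point (between the pads) lies 19 mm behind it; x points along the fingers, z is the direction in which the jaws open and shut, and the axes are right-handed (so a half turn about x gives the same grasp; the last joint's range is limited). The gripper opens to 85 mm and grips with 20 to 120 N. Pads are 22 mm wide; open, the fingers measure 114 mm over their backs; the gripper's body (76 mm by 85 mm) begins 54 mm behind the grasp point. The pads swing forward as they close: fully open they stand 13 mm farther back than shut.
Start: joints at [-1.415, 0.276, 1.505, -0, 1.361, -0.121], TCP at [0.157, -0.553, 0.194] pointing down, gripper open.
Joint ranges: [-2.89, 2.89], [-0.75, 2.08], [0.22, 2.7], [-1.18, 4.32], [0.11, 2.71], [-2.7, 2.7]. Speed limits (rad/s): [2.57, 2.57, 3.14, 3.14, 3.14, 3.14].

### API

Orientations are given as a unit quaternion [w, x, y, z].
In Python, from rig import manip, eyes gives the robot as it stands. The module is installed in compiled form; this text tells all that it offers.
- The arm moves only by the shell command python3 -m crank 'ROWS' [FORCE]. ROWS is JSON, a list of rows, each a list of 7 numbers: the shift along the tool's x, y, z in cm, then the turn, a rotation vector about the tool's x, y, z in degrees, then the finger opening in cm, from 0 to 8.54. A call has 1 to 5 rows; each row is the pose to reach, as a shift and turn from the pose commanded when the call began, along the tool's axes at that moment; what a row does not reach only later rows make up. A row lasts 1/8 s, in which the tool goes at most 62.5 mm and 10.7 degrees, less where a joint would pass 70% of its speed; a pose out of reach is approached as far as the arm can. A call with a gripper value outside its range is refused whole. The fingers move at their own pace and stop on an object; FORCE is the grip in N (left out, the last holds). Time passes only in rows, so rows that repeat a pose let the fingers close. It gives the time, the measured TCP pose, the force and the opening at its end, in the units of the state.
- manip.get_state(): the state, without advancing time (a new reading comes with each control period).
- eyes.get_image(name): name is "scene" or "top" or "wrist"; returns a dict with "color" (400x640x3 uint8, blue, green, red), "z_map" (400x640 float32, m along the optical axis (not along the pixel's ray), 0 where there is no reading), "vertical_fov" (degrees; the focal length in pixels is half the picture's height over the tangent of half this angle, whatever the lens; pixels are square), "cx", "cy" (the principal point, pixels), "eye" and "attitude" of the camera in the world. Camera axes: x right, y up, looking along -z (the intrinsics and any distortion apply to the point x, -y, -z); pixel columns grow to the right and rows downward; lengths in m; the calibration is good to about 2 mm. A picture is of the moment at which its call begins.
- manip.sign_off(): hands the job in, once; it reports no verdict.
The state is a dict: "clock": time; "qpos": joint angles; "qd": joint speeds; "effort": joint torques, N m; "position": TCP position; "ee_rot": TCP orientation; "contact_force": force on the tool from outside, world axes, zero at the start; "moment": the same for the moment, N m; "width": finger opening in m.
Only numpy, scipy, OpenCV 4.12 (cv2) and the standard library are available. Lean on these libraries where they do the work, as an engineer would, in place of code of your own. Each camera call takes 0.05 s, during which the arm holds its last target.

### The job

Turn the basket's base board in the turning frame until it lies level with its plain brown side up, then turn the red T-handle until its key drops into the slot and the spring plunger locks the frame there, fully in. Do not force the board, do not disturb the things lying about, and let go of everything at the end.

Things in the scene. Friction and masses are not known exactly. Their poses are not given: they have to be found in the camera images.
- stand: Fixed blue-grey stand of the turning frame: base plate 200 x 370 x 12 mm (x by y), two posts 52 x 20 mm at y = +141 and -141 mm, tops at 156 mm. Origin: centre of the plate's underside, on the table; y runs along the turning axis, x points away from the robot at yaw 0. On the -y post a bracket leaning 40 degrees towards -x carries the T-handled plunger, in the plane y = -165 mm.
- turn_axis (a point): Point of the stand on the level turning axis, 130 mm above the table over the middle of the base plate; its axes are the stand's.
- board (a joint): Board's angle (rad) about the turning axis. 0 (or a full turn): level, brown side up. Growing values raise the edge that lies on the stand's +x side at 0; 1.57: upright, brown side towards the stand's -x; 3.14: level, brown side down. Balanced: it turns either way with a drag of about 0.12 N m and stays where left, while the plunger is parked.
- board_mid (a point): Middle of the board, on the turning axis; z: out of the plain brown side; y: along the axis. Brown hardboard 138 (x) x 200 (y) x 4 mm in a carrier of 14 mm square aluminium bars, 164 x 226 mm outside; the bars stand 5 mm proud of the board on both sides. The other side is white with thin paper tubes glued on. 0.5 kg with its fittings.
- wheel (a point): Centre of the brass index wheel (90 mm diameter, 10 mm thick) on the board's shaft, outside the stand's -y post. It turns with the board and has eight V notches 45 degrees apart; one lies under the plunger when the board is level.
- plunger (a joint): Index plunger's height (m): 0 to 0.001 = fully in, nose in a notch, board locked; 0.011 = parked, the key under the handle resting on the slotted collar, nose clear of the wheel; 0.0075 to 0.009 = key over its slot but nose on the rim between notches. A spring draws it in with 5 to 7 N; the round nose slides into a notch within about 0.08 rad and centres the wheel.
- handle (a joint): T-handle's angle (rad) about the plunger's axis, growing anticlockwise as seen from above the handle. 0 (or half a turn): the key is in line with its slot and the handle, let go or eased in, drops 11 mm; the key enters within about 0.1 rad of that. No stops; about 0.03 N m of friction while parked.
- handle_grip (a point): Centre of the T-handle's red bar: 70 mm long, 14 mm wide, 16 mm high. x: along the bar; z: outwards along the plunger's axis, which leans 40 degrees from vertical towards the stand's -x. A 14 mm neck joins it to the plunger; the top of the 30 x 30 mm collar lies 26 mm below the bar's centre with the plunger in, 37 mm parked. With the plunger in it is 108 mm from the turning axis.
- glue_bottle: White glue bottle with blue nozzle, diameter 62 mm, 195 mm high, loose, standing before the frame; origin under its middle.
- scissors: Scissors lying flat, 180 mm along their x, 72 mm across the loops, 9 mm high; origin at the middle, on the table.
- clip_yellow: Yellow spring clip 70 x 26 x 14 mm lying on the stand's base plate under the board; origin under its middle, x along it.
- clip_orange: Orange spring clip 70 x 26 x 14 mm on the table; origin under its middle.
- clip_green: Green spring clip 70 x 26 x 14 mm on the table; origin under its middle.
- tape_roll: Roll of tape lying flat, diameter 90 mm, 24 mm high, on the table before the frame; origin under its middle.
- brush_pot: Blue ceramic pot (diameter 64 mm, 85 mm high) with brushes standing in it up to 170 mm, beside the frame's -y end; origin under its middle.
- tube_jar: Terracotta jar (diameter 68 mm, 90 mm high) with paper tubes standing in it up to 190 mm, beside the frame's +y end; origin under its middle.

How it is judged:
On the way, in this order (a step that is already met when the one before it is completed fails the run):
1. the board is brown side up and within 17 degrees of level (angle between board_mid's own z axis and vertical below 0.3 rad), for 0.05 s.
2. the plunger has dropped in with the board level: the frame is locked (value of joint plunger below 0.003 m and angle between board_mid's own z axis and vertical below 0.06 rad), for 0.2 s.
At the end, for the whole second after the job is handed in: The board is level, brown side up, within 0.06 rad and at rest, and the index plunger is fully in (within 3 mm of its seat), so that the frame is locked (all of step 2 and angular speed of board below 0.05 rad/s); the robot touches nothing.
It fails at once if the glue bottle, the tube jar or the brush pot is moved more than 30 mm or knocked over (distance of any of glue_bottle, tube_jar, brush_pot from where it was at the start of the episode above 0.03 m).
It fails at once if the scissors, a clip or the tape roll is moved more than 30 mm (distance of any of scissors, clip_yellow, clip_orange, clip_green, tape_roll from where it was at the start of the episode above 0.03 m).
It fails at once if the board is forced: more than 60 N between the robot and the board or its carrier (contact force between any of the fingers, the arm and board above 60 N).
It also fails if it takes over 45 s, if anything falls off the work surface, if the arm or the gripper's body presses on something with over 40 N, if the wrist force passes 120 N, or if a joint passes its speed limit or range.

## Working session

There is one attempt and no reset: what is moved stays moved. The work goes in short steps, Python scripts to look and compute and a shell command to move; the robot and the scene stay as the last step left them, time stands still between calls to the robot, and variables do not carry over. Pictures are saved under pics/ and viewed, and the job is handed in when it is done.

```bash
mkdir -p pics; cat > h.py <<'E'
import numpy as np, cv2
from rig import manip, eyes
from scipy.spatial.transform import Rotation as R
def q2R(q): return R.from_quat([q[1],q[2],q[3],q[0]]).as_matrix()
def grab(n,f):
    im=eyes.get_image(n); cv2.imwrite('pics/'+f,im['color']); np.save('/tmp/'+n+'.npy',im,allow_pickle=True); return im
def load(n): return np.load('/tmp/'+n+'.npy',allow_pickle=True).item()
def att(im):
    a=np.array(im['attitude']); return a if a.shape==(3,3) else q2R(a)
def cloud(im):
    h,w=im['z_map'].shape; f=h/2/np.tan(np.radians(im['vertical_fov'])/2)
    v,u=np.mgrid[:h,:w]; z=im['z_map']
    p=np.stack([(u-im['cx'])/f*z,-(v-im['cy'])/f*z,-z],-1)
    return p@att(im).T+np.array(im['eye'])
E
python3 - <<'E'
from h import *
for n in ['scene','top','wrist']:
    im=grab(n,n+'0.png'); print(n,{k:v for k,v in im.items() if k not in('color','z_map')},(im['z_map']>0).mean())
print(manip.get_state())
E
```

```text
scene {'vertical_fov': 54.062940610575176, 'cx': 321.26861122644885, 'cy': 195.7835464605526, 'eye': array([1.0754386 , 0.68408373, 0.94234205]), 'attitude': array([0.30047166, 0.14457714, 0.38029676, 0.86266367])} 0.9959296875
top {'vertical_fov': 46.83455177421503, 'cx': 318.691789921242, 'cy': 196.8138517036308, 'eye': array([0.33150616, 0.00552976, 1.5405135 ]), 'attitude': array([ 0.70775836,  0.04127809, -0.04042517, -0.70408808])} 0.99602734375
wrist {'vertical_fov': 62.14519683776569, 'cx': 318.84373274909365, 'cy': 200.92825621243088, 'eye': array([ 0.22592115, -0.53370865,  0.37401248]), 'attitude': array([ 0.7901552 , -0.11157476,  0.08552387, -0.59656642])} 0.99609375
{'clock': 0.15, 'qpos': array([-1.41499771e+00,  2.76440906e-01,  1.50585475e+00,  3.40073885e-06,
        1.36068700e+00, -1.21005728e-01]), 'qd': array([ 0.00120437, -0.00120602, -0.00436093,  0.00110609,  0.00264679,
       -0.00133741]), 'effort': array([ 7.57314228e-04, -4.17143869e+01, -2.46032917e+01, -2.99559724e-04,
        7.61174422e-03, -1.28750719e-05]), 'position': array([ 0.15706072, -0.55266843,  0.19373854]), 'ee_rot': array([ 0.56384626,  0.42658082,  0.56455161, -0.42589633]), 'contact_force': array([-0.10571621,  0.55639767, -0.29971993]), 'moment': array([ 0.00664157, -0.03804279, -0.0254192 ]), 'width': 0.08546999861154547}
```

View pics/scene0.png

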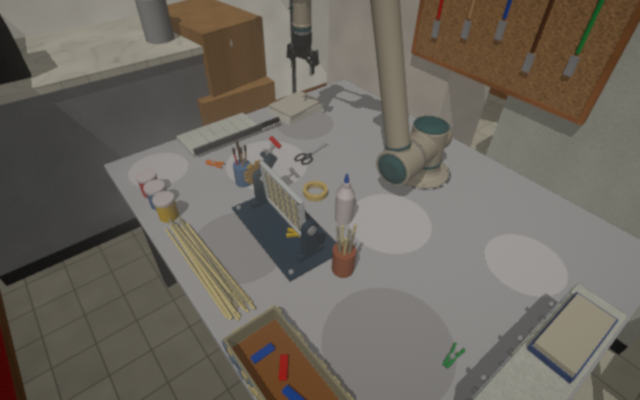

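View pics/top0.png

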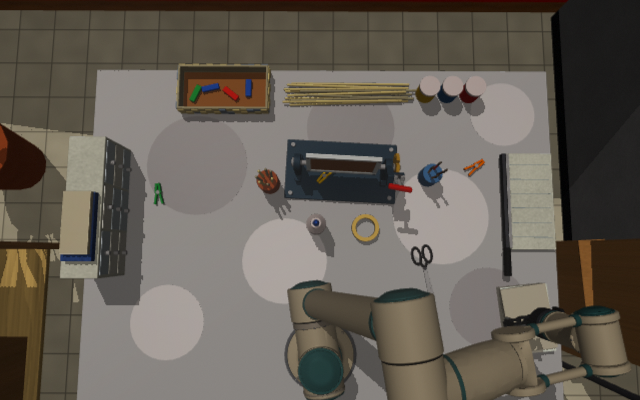

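View pics/wrist0.png

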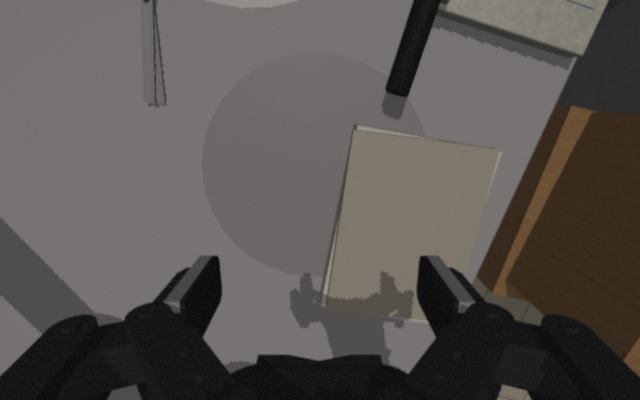

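The stand lies around (340,172) in the top view. The board is roughly upright, its white side faces away from the robot, and the red handle is at (400,188). Next I'll measure it.

```bash
python3 - <<'E'
from h import *
top=load('top'); sc=load('scene')
a=cv2.resize(top['color'][120:260,230:470],None,fx=3.3,fy=3.3,interpolation=cv2.INTER_CUBIC)
cv2.imwrite('pics/topc.png',a)
a=cv2.resize(sc['color'][120:290,190:370],None,fx=3.5,fy=3.5,interpolation=cv2.INTER_CUBIC)
cv2.imwrite('pics/scc.png',a)
for n,im in(('top',top),('scene',sc)):
    P=cloud(im); b=im['color'].astype(int)
    B,G,Rr=b[...,0],b[...,1],b[...,2]
    ok=(im['z_map']>0)
    # table plane check
    T=(abs(P[...,2])<.03)&ok&(P[...,0]>.1)&(P[...,0]<.8)&(abs(P[...,1])<.5)
    q=P[T]; A=np.c_[q[:,:2],np.ones(len(q))]; print(n,'table',np.linalg.lstsq(A,q[:,2],rcond=None)[0])
    reg=ok&(P[...,0]>.3)&(P[...,0]<.8)&(abs(P[...,1])<.4)
    red=reg&(Rr>120)&(G<70)&(B<70)&(P[...,2]>.05); p=P[red]; print('red',red.sum(),p.mean(0) if len(p) else '',p.min(0) if len(p) else '',p.max(0) if len(p) else '')
    yel=reg&(Rr>130)&(G>100)&(B<80)&(P[...,2]<.05); 
    if yel.sum(): print('yellow',yel.sum(),P[yel].mean(0))
E
```

```text
top table [ 3.28197403e-03 -6.35187325e-05  9.49142659e-04]
red 90 [ 0.51861825 -0.18191323  0.21392245] [ 0.50476259 -0.25828846  0.08615078] [0.58129292 0.20038047 0.23742594]
yellow 249 [ 0.40850041 -0.14464429  0.02454935]
scene table [ 3.14835208e-03 -2.72992209e-03  3.10910135e-05]
red 40 [ 0.5195463  -0.21930473  0.22634081] [ 0.51283722 -0.25250639  0.22041473] [ 0.52617722 -0.1916933   0.23355498]
yellow 98 [ 0.51993125 -0.07185851  0.01800998]
```

```bash
python3 - <<'E'
from h import *
for n in('top','scene'):
    im=load(n);P=cloud(im);C=im['color']
    reg=(im['z_map']>0)&(P[...,0]>.35)&(P[...,0]<.75)&(abs(P[...,1])<.35)
    hi=reg&(P[...,2]>.06)
    lab,k=cv2.connectedComponentsWithStats(hi.astype(np.uint8))[1:3]
    for i in range(1,len(k)):
        if k[i][4]>15: p=P[lab==i]; print(n,k[i],p.min(0).round(3),p.max(0).round(3),C[lab==i].mean(0).round())
    dark=reg&(abs(P[...,2]-.012)<.008)&(C.max(-1)<75)
    p=P[dark][:,:2].astype(np.float32); 
    print('plate',cv2.minAreaRect(p),p.min(0),p.max(0))
E
```

```text
top [ 291  153  121   40 2138] [ 0.5   -0.259  0.06 ] [0.634 0.094 0.237] [58. 63. 74.]
top [421 164  16  20 182] [ 0.549 -0.35   0.062] [ 0.61  -0.321  0.173] [82. 63. 46.]
top [255 168  24  24 395] [0.521 0.14  0.06 ] [0.588 0.205 0.197] [41. 58. 91.]
top [306 214  20  20 321] [ 0.385 -0.012  0.069] [0.443 0.046 0.202] [ 95.  95. 103.]
plate ((0.5413767099380493, -0.09074544906616211), (0.5565711855888367, 0.32356321811676025), 83.72171020507812) [ 0.35110235 -0.3497852 ] [0.70192254 0.19103381]
scene [ 234  136   85  114 2770] [ 0.503 -0.35   0.06 ] [0.636 0.096 0.234] [ 93.  99. 103.]
scene [244 146   3  10  16] [ 0.557 -0.35   0.118] [ 0.565 -0.345  0.155] [ 92.  98. 105.]
scene [335 173  20  40 537] [ 0.392 -0.009  0.06 ] [0.45  0.049 0.197] [126. 127. 132.]
scene [333 223  24  43 685] [0.521 0.14  0.06 ] [0.59  0.209 0.19 ] [ 75.  92. 114.]
plate ((0.601923406124115, -0.060274943709373474), (0.3663535416126251, 0.19608277082443237), 87.10990142822266) [ 0.50357723 -0.2444236 ] [0.7069006  0.12324728]
```

View pics/topc.png

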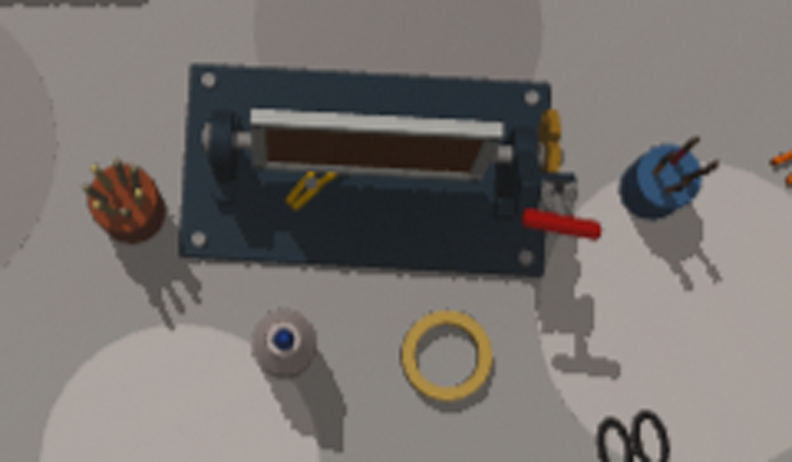

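View pics/scc.png

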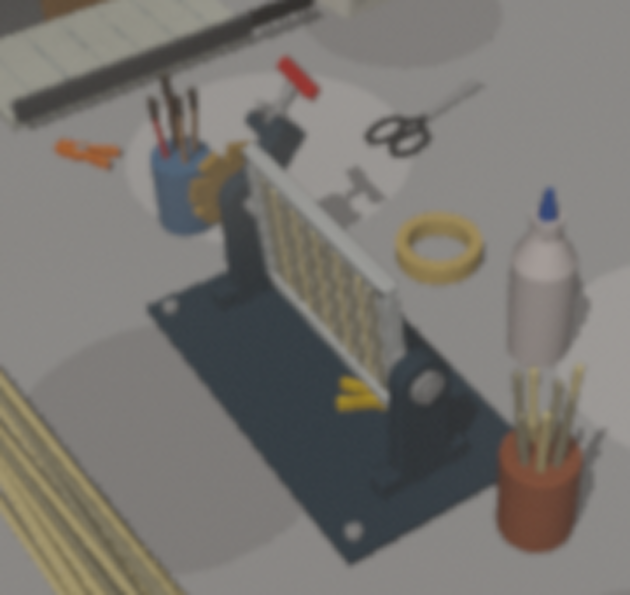

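```bash
cat >> h.py <<'E'
YAW=-0.0505; S0=np.array([.602,-.060,0]); 
RS=R.from_euler('z',YAW).as_matrix()
def tostand(p): return (np.asarray(p)-S0)@RS
def toworld(p): return np.asarray(p)@RS.T+S0
def state():
    s=manip.get_state(); print('t',round(s['clock'],2),'pos',s['position'].round(4),'w',round(s['width'],4),'F',s['contact_force'].round(1)); return s
def rel(s,pw,Rw=None):
    """tool-frame shift cm and rotvec deg to reach world pos / orientation"""
    R0=q2R(s['ee_rot']); d=R0.T@(np.asarray(pw)-s['position'])*100
    rv=np.degrees(R.from_matrix(R0.T@Rw).as_rotvec()) if Rw is not None else np.zeros(3)
    return d.round(2),rv.round(1)
E
python3 - <<'E'
from h import *
for n in('top','scene'):
    im=load(n);P=cloud(im);q=tostand(P);C=im['color'].astype(int)
    ok=(im['z_map']>0)
    # plate refine
    b=ok&(abs(q[...,0])<.13)&(abs(q[...,1])<.22)&(C.max(-1)<75)&(abs(P[...,2]-.012)<.007)
    if n=='scene':print('plate',q[b].min(0),q[b].max(0))
    m=ok&(abs(q[...,1])<.095)&(abs(q[...,0])<.09)&(q[...,2]>.05)
    p=q[m]; print(n,len(p),p.min(0).round(3),p.max(0).round(3))
    A=p[:,[0,2]]
    # main plane x = a + b z
    b_=np.polyfit(A[:,1],A[:,0],1); r=A[:,0]-np.polyval(b_,A[:,1])
    g=abs(r)<.008; b_=np.polyfit(A[g,1],A[g,0],1); print('x at z=.13',np.polyval(b_,.13),'slope',b_[0],g.mean(), 'theta',np.pi/2-np.arctan(b_[0]))
    # top bar
    t=ok&(q[...,2]>.19)&(abs(q[...,1])<.11)&(abs(q[...,0])<.09); print('topbar',q[t].mean(0),q[t].min(0),q[t].max(0))
    rd=ok&(C[...,2]>110)&(C[...,1]<60)&(C[...,0]<60)&(P[...,2]>.19)&(abs(q[...,1]+.165)<.06)&(q[...,0]<0)
    p=q[rd]; c=p.mean(0); d=np.linalg.svd(p-c)[2][0]; print('red',len(p),c,d, np.ptp((p-c)@d))
E
```

```text
top 1125 [-0.018 -0.095  0.051] [0.011 0.095 0.22 ]
x at z=.13 -0.006034676979891447 slope 0.09365359383046667 0.9893333333333333 theta 1.4774151127241815
topbar [ 0.00142908 -0.00025437  0.21092761] [-0.00634387 -0.10938416  0.19232295] [0.01100675 0.10861754 0.21979462]
red 101 [-0.08050955 -0.16908116  0.22896032] [-0.13012707 -0.98456656 -0.11702838] 0.0671023673973333
plate [-0.09810354 -0.18345384  0.00504084] [0.09798057 0.18289967 0.0189421 ]
scene 1185 [-0.008 -0.095  0.05 ] [0.012 0.094 0.214]
x at z=.13 0.0009189244587815733 slope 0.06954980252453705 0.9915611814345991 theta 1.501358341444509
topbar [0.00577461 0.01054919 0.20781316] [-0.00332963 -0.10960627  0.1900188 ] [0.01218521 0.10972344 0.21518946]
red 26 [-0.07409189 -0.16033033  0.22647056] [0.10173672 0.99231505 0.07043068] 0.05270512078234855
```

```bash
python3 - <<'E'
from h import *
s=state(); print(q2R(s['ee_rot']).round(3))
im=load('wrist'); print(att(im).round(3)); R0=q2R(s['ee_rot']); print('cam in tool',R0.T@(im['eye']-s['position']),(R0.T@att(im)).round(3))
D=lambda yaw: R.from_euler('z',yaw).as_matrix()@np.column_stack([[0,0,-1],[1,0,0],[0,-1,0]])
for yaw in (0,YAW,np.pi,-np.pi/2,np.pi/2): print(yaw,rel(s,toworld([-.06,0.01,.32]),D(yaw)))
print(toworld([-.06,0.01,.32]))
E
```

```text
t 0.15 pos [ 0.1571 -0.5527  0.1937] w 0.0855 F [-0.1  0.6 -0.3]
[[-0.     0.962  0.273]
 [ 0.001  0.273 -0.962]
 [-1.     0.    -0.001]]
[[ 0.274  0.924  0.268]
 [-0.962  0.263  0.074]
 [-0.002 -0.278  0.96 ]]
cam in tool [-0.18026235  0.07145139  0.00033162] [[ 0.001  0.279 -0.96 ]
 [ 0.     0.96   0.279]
 [ 1.    -0.     0.001]]
0 (array([-12.56,  50.91, -38.13]), array([15.9, -0.1,  0. ]))
-0.0505 (array([-12.56,  50.91, -38.13]), array([18.8, -0.1,  0. ]))
3.141592653589793 (array([-12.56,  50.91, -38.13]), array([-1.641e+02, -0.000e+00, -1.000e-01]))
-1.5707963267948966 (array([-12.56,  50.91, -38.13]), array([ 1.059e+02, -1.000e-01,  1.000e-01]))
1.5707963267948966 (array([-12.56,  50.91, -38.13]), array([-74.1,  -0.1,  -0.1]))
[ 0.54258128 -0.04698404  0.32      ]
```

```bash
python3 -m crank '[[-6,10,-7,-10,0,0,0],[-12.56,20,-15,-20,0,0,0],[-12.56,26,-20,-30,0,0,0],[-12.56,32,-24,-40,0,0,0],[-12.56,38,-28,-50,0,0,0]]' 30; python3 - <<'E'
from h import *
s=state(); D=lambda yaw: R.from_euler('z',yaw).as_matrix()@np.column_stack([[0,0,-1],[1,0,0],[0,-1,0]])
print(rel(s,toworld([-.05,0.01,.3]),D(YAW+np.pi/2)))
E
```

```text
clock: 0.78
position: [0.3369, -0.3182, 0.2931]
ee_rot: [0.692, 0.146, 0.691, -0.146]
contact_force: [1.6, -0.8, 0.0]
width: 0.0001
t 0.78 pos [ 0.3369 -0.3182  0.2931] w 0.0001 F [ 1.6 -0.8  0. ]
(array([-0.69, 33.48,  8.78]), array([-21. ,   0.1,   0. ]))
```

```bash
python3 -m crank '[[-0.7,6,1.6,-5,0,0,0],[-0.7,12,3.2,-10,0,0,0],[-0.7,18,4.8,-15,0,0,0],[-0.7,24,6.4,-21,0,0,0],[-0.7,30,8,-21,0,0,0]]'; python3 - <<'E'
from h import *
s=state(); D=lambda yaw: R.from_euler('z',yaw).as_matrix()@np.column_stack([[0,0,-1],[1,0,0],[0,-1,0]])
print(tostand(s['position']));print(rel(s,toworld([-.045,0.0,.188]),D(YAW+np.pi/2)))
im=grab('wrist','w1.png')
E
```

```text
clock: 1.4
position: [0.5326, -0.0769, 0.2993]
ee_rot: [0.707, 0.019, 0.707, -0.019]
contact_force: [0.7, -0.4, 0.1]
width: 0.0003
t 1.4 pos [ 0.5326 -0.0769  0.2993] w 0.0003 F [ 0.7 -0.4  0.1]
[-0.06848316 -0.02035145  0.29929981]
(array([11.13,  2.05,  2.34]), array([-0.2,  0. ,  0. ]))
```

View pics/w1.png

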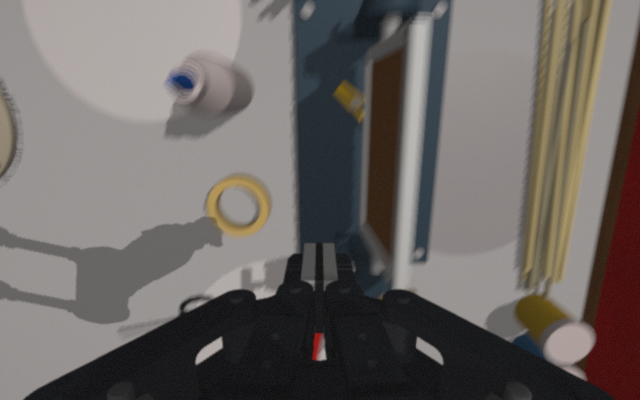

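```bash
python3 -m crank '[[5.5,2,2.3,0,0,0,0],[11.1,2,2.3,0,0,0,0],[11.1,2,3.2,0,0,0,0],[11.1,2,4,0,0,0,0]]'; python3 - <<'E'
from h import *
s=state(); print(tostand(s['position']))
E
```

```text
clock: 1.95
position: [0.5754, -0.0618, 0.1909]
ee_rot: [0.708, 0.019, 0.705, -0.02]
contact_force: [0.1, -0.4, 1.1]
width: -0.0002
t 1.95 pos [ 0.5754 -0.0618  0.1909] w -0.0002 F [ 0.1 -0.4  1.1]
[-0.02651791 -0.00314417  0.19089009]
```

```bash
python3 -m crank '[[0,0,1.8,0,0,0,0],[0.1,0,3.4,0,0,0,0],[0.65,0,4.5,0,0,0,0],[1.35,0,5.4,0,0,0,0],[2.25,0,6.2,0,0,0,0]]'; python3 - <<'E'
from h import *
s=state(); print(tostand(s['position']))
grab('scene','s2.png')
im=load('scene')
cv2.imwrite('pics/s2c.png',cv2.resize(im['color'][100:290,180:370],None,fx=3,fy=3))
E
```

```text
clock: 2.58
position: [0.635, -0.0644, 0.1654]
ee_rot: [0.707, 0.019, 0.707, -0.019]
contact_force: [0.0, -0.2, 0.5]
width: 0.0001
t 2.58 pos [ 0.635  -0.0644  0.1654] w 0.0001 F [ 0.  -0.2  0.5]
[ 0.03316594 -0.00268     0.16539727]
```

View pics/s2c.png

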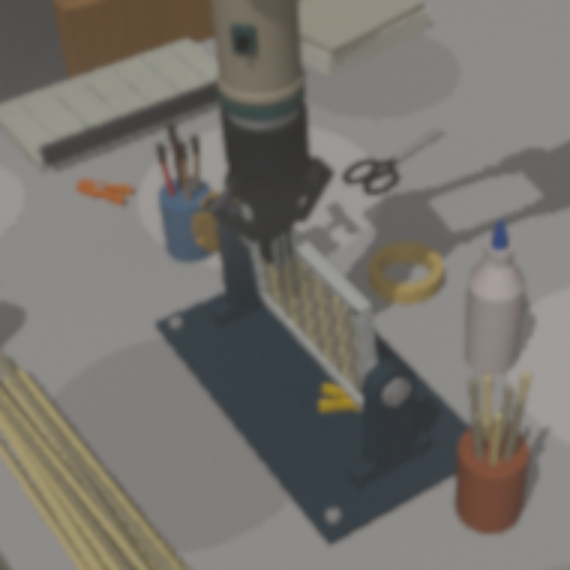

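```bash
cat >> h.py <<'E'
def board(n,ylo,yhi,zmin=.05):
    im=load(n);q=tostand(cloud(im));m=(im['z_map']>0)&(q[...,1]>ylo)&(q[...,1]<yhi)&(np.hypot(q[...,0],q[...,2]-.13)<.09)&(q[...,2]>zmin)
    p=q[m];a=p[:,[0,2]]
    print(n,len(p)); 
    c=a.mean(0);d=np.linalg.svd(a-c,full_matrices=False)[2][0]; print('c',c,'dir',d,'ang',np.arctan2(d[1],d[0])%np.pi,'min/max',p.min(0).round(3),p.max(0).round(3)); return p
E
python3 - <<'E'
from h import *
grab('top','t2.png')
im=load('top');cv2.imwrite('pics/t2c.png',cv2.resize(im['color'][100:290,230:470],None,fx=3,fy=3))
board('scene',.04,.10);board('top',.06,.10);board('top',-.10,-.06)
E
```

```text
scene 377
c [0.00203349 0.14525289] dir [-0.06701467 -0.99775199] ang 1.503731394378104 min/max [-0.007  0.041  0.051] [0.012 0.1   0.213]
top 65
c [-0.00364109  0.17036013] dir [0.10879689 0.994064  ] ang 1.4617836506544055 min/max [-0.017  0.06   0.051] [0.009 0.1   0.217]
top 100
c [-0.00298622  0.15918296] dir [0.09172205 0.99578465] ang 1.4789451831377527 min/max [-0.016 -0.1    0.059] [ 0.01  -0.079  0.216]
```

View pics/t2c.png

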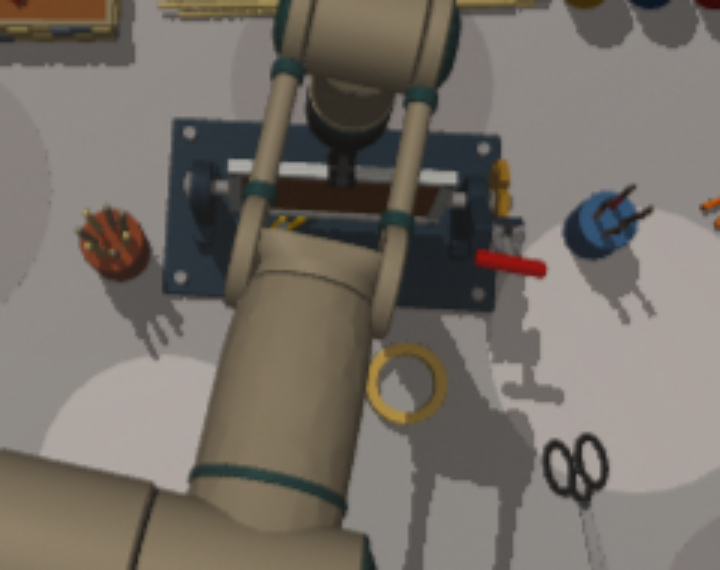

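```bash
cat >> h.py <<'E'
def proj(im,p):
    h=im['z_map'].shape[0]; f=h/2/np.tan(np.radians(im['vertical_fov'])/2)
    c=(np.asarray(p)-im['eye'])@att(im); return im['cx']+f*c[0]/-c[2], im['cy']-f*c[1]/-c[2]
E
python3 - <<'E'
from h import *
s=state()
for n in('scene','top'):
    im=load(n); print(n,proj(im,s['position']),proj(im,s['position']+[0,0,.07]),[proj(im,toworld(p)) for p in([.006,.1,.212],[.006,-.1,.212])])
    q=tostand(cloud(im)); C=im['color']
    # dark hand points
    m=(abs(q[...,1])<.04)&(q[...,2]>.14)&(q[...,2]<.3)&(abs(q[...,0])<.1)&(C.max(-1)<60)
    p=q[m]; 
    for z in np.arange(.14,.3,.02):
        g=(p[:,2]>=z)&(p[:,2]<z+.02)
        if g.sum(): print(z.round(2),g.sum(),p[g].min(0).round(3),p[g].max(0).round(3))
E
```

```text
t 2.67 pos [ 0.6343 -0.0642  0.164 ] w -0.0002 F [ 0.3 -0.9 -0.5]
scene (np.float64(272.7030658352784), np.float64(196.26983419621607)) (np.float64(271.17196623035125), np.float64(177.93326727793817)) [(np.float64(299.1679798991165), np.float64(200.18336251108732)), (np.float64(262.7632300925046), np.float64(163.65599989764254))]
0.2 1 [0.043 0.001 0.215] [0.043 0.001 0.215]
0.22 10 [0.044 0.002 0.221] [0.047 0.007 0.239]
0.24 54 [ 0.007 -0.008  0.242] [0.063 0.013 0.26 ]
0.26 54 [-0.007 -0.011  0.26 ] [0.061 0.018 0.28 ]
0.28 91 [-0.019 -0.003  0.28 ] [0.063 0.02  0.3  ]
top (np.float64(342.57460070016), np.float64(150.17071513130034)) (np.float64(343.7988184191911), np.float64(144.93877332112254)) [(np.float64(307.9819476597972), np.float64(153.58671805560465)), (np.float64(376.2417799988797), np.float64(157.3174677822197))]
0.14 43 [-0.006 -0.04   0.14 ] [-0.003  0.04   0.16 ]
0.16 38 [-0.004 -0.039  0.16 ] [-0.001  0.04   0.18 ]
0.18 1 [-0.002  0.013  0.181] [-0.002  0.013  0.181]
0.2 3 [-0.005 -0.021  0.203] [-0.004  0.038  0.212]
0.24 2 [0.009 0.011 0.248] [0.014 0.011 0.257]
0.26 9 [-0.003 -0.011  0.26 ] [0.005 0.011 0.276]
0.28 57 [-0.028 -0.014  0.285] [-0.007  0.011  0.299]
```

```bash
python3 - <<'E'
from h import *
grab('wrist','w3.png'); im=grab('scene','s3.png')
cv2.imwrite('pics/s3c.png',cv2.resize(im['color'][140:250,230:340],None,fx=5,fy=5,interpolation=cv2.INTER_CUBIC))
state()
E
```

```text
t 2.77 pos [ 0.6341 -0.0641  0.1653] w 0.0001 F [ 0.3 -0.3 -0.7]
```

View pics/s3c.png

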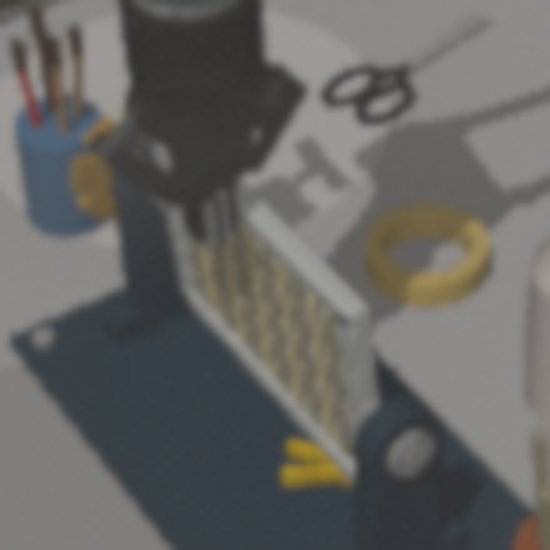

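View pics/w3.png

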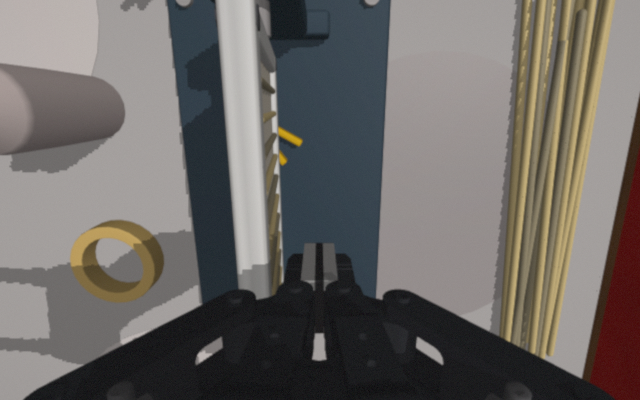

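```bash
python3 -m crank '[[0,0,-0.5,0,0,0,0],[0,0,-1,0,0,0,0],[0,0,-1.5,0,0,0,0],[0,0,-1.8,0,0,0,0]]'; python3 - <<'E'
from h import *
s=state(); print(tostand(s['position']))
im=grab('scene','s4.png'); grab('wrist','w4.png')
cv2.imwrite('pics/s4c.png',cv2.resize(im['color'][140:250,230:340],None,fx=5,fy=5,interpolation=cv2.INTER_CUBIC))
board('scene',.04,.10)
E
```

```text
clock: 3.28
position: [0.6171, -0.0634, 0.167]
ee_rot: [0.708, 0.019, 0.706, -0.02]
contact_force: [2.1, 1.0, 2.8]
width: -0.0003
t 3.27 pos [ 0.6171 -0.0634  0.167 ] w -0.0003 F [2.1 1.  2.8]
[ 0.01528671 -0.00259309  0.16695441]
scene 452
c [0.00084468 0.1416569 ] dir [ 0.01580346 -0.99987512] ang 1.5866004441545147 min/max [-0.009  0.04   0.051] [0.006 0.1   0.214]
```

View pics/w4.png

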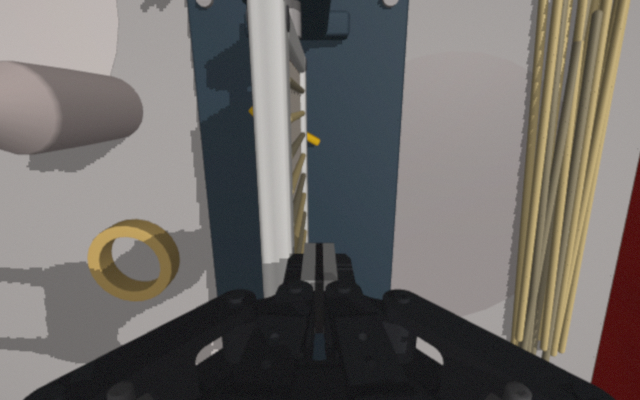

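```bash
python3 -m crank '[[0,0,0.5,0,0,0,0],[-5,0,0.5,0,0,0,0],[-8,0,0,0,0,0,0],[-8,0,-6,0,0,0,0],[-2,0,-6,0,0,0,0]]'; python3 - <<'E'
from h import *
s=state(); print(tostand(s['position']))
im=grab('scene','s5.png'); grab('wrist','w5.png')
cv2.imwrite('pics/s5c.png',cv2.resize(im['color'][140:250,230:340],None,fx=5,fy=5,interpolation=cv2.INTER_CUBIC))
board('scene',.04,.10)
E
```

```text
clock: 4.0
position: [0.5575, -0.0605, 0.1906]
ee_rot: [0.71, 0.019, 0.703, -0.02]
contact_force: [2.2, 0.0, -0.4]
width: 0.0002
t 4.0 pos [ 0.5575 -0.0605  0.1906] w 0.0002 F [ 2.2  0.  -0.4]
[-0.04443164 -0.00273019  0.19061563]
scene 462
c [0.00072056 0.14112424] dir [ 0.0220736  -0.99975635] ang 1.5928717232690885 min/max [-0.009  0.041  0.05 ] [0.006 0.1   0.214]
```

View pics/w5.png

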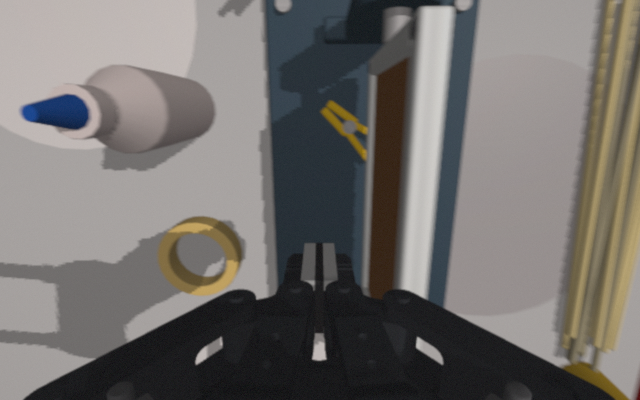

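View pics/s5c.png

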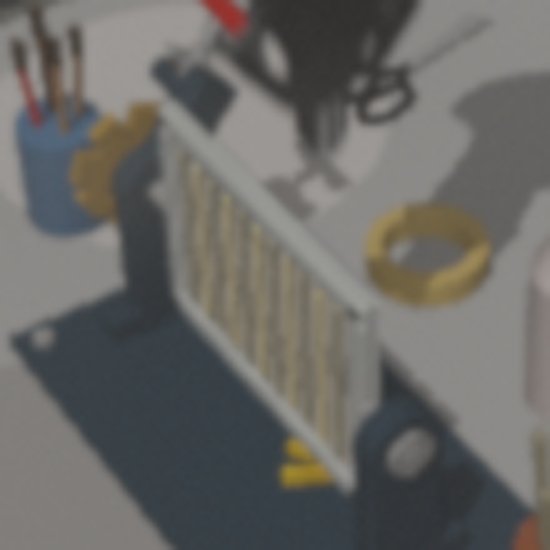

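```bash
python3 -m crank '[[0.4,0,1,0,0,0,0],[0.4,0,2,0,0,0,0],[0.4,0,3,0,0,0,0],[0.4,0,4,0,0,0,0]]'; python3 - <<'E'
from h import *
s=state(); print(tostand(s['position']))
grab('scene','s6.png'); im=grab('wrist','w6.png')
board('scene',.04,.10)
E
```

```text
clock: 4.6
position: [0.5984, -0.0624, 0.1826]
ee_rot: [0.707, 0.019, 0.706, -0.019]
contact_force: [-0.6, 0.8, 0.1]
width: 0.0001
t 4.6 pos [ 0.5984 -0.0624  0.1826] w 0.0001 F [-0.6  0.8  0.1]
[-0.00345031 -0.00255368  0.18263904]
scene 458
c [0.00067015 0.14021903] dir [-0.02212766  0.99975515] ang 1.592925788169218 min/max [-0.009  0.04   0.05 ] [0.006 0.1   0.214]
```

View pics/w6.png

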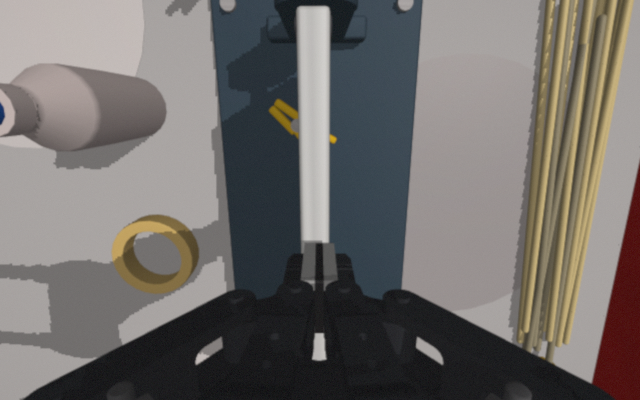

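```bash
python3 - <<'E'
from h import *
s=manip.get_state(); im=load('wrist'); q=tostand(cloud(im)); print(tostand(s['position']),'tcp px',proj(im,s['position']), 'eye',tostand(im['eye']))
for v in range(215,300,8): print(v,[q[v,u].round(3).tolist() for u in (305,314,322,330)])
sc=load('scene'); print(proj(sc,s['position']))
qs=tostand(cloud(sc)); a=cv2.resize(sc['color'][140:230,230:320],None,fx=6,fy=6,interpolation=cv2.INTER_CUBIC); cv2.imwrite('pics/s6c.png',a)
E
```

```text
[-0.00343106 -0.00259448  0.18207575] tcp px (np.float64(315.327393615349), np.float64(231.0506946873403)) eye [-0.00160863  0.06801777  0.36267281]
215 [[-0.008, 0.017, 0.211], [-0.004, 0.017, 0.212], [0.0, 0.017, 0.212], [0.011, -0.05, 0.013]]
223 [[-0.008, 0.014, 0.213], [-0.004, 0.014, 0.213], [0.0, 0.013, 0.212], [0.011, -0.059, 0.012]]
231 [[-0.008, 0.01, 0.214], [-0.004, 0.01, 0.213], [0.0, 0.009, 0.213], [0.011, -0.069, 0.013]]
239 [[-0.008, 0.005, 0.212], [-0.004, 0.005, 0.212], [0.0, 0.005, 0.212], [0.011, -0.078, 0.013]]
247 [[-0.008, 0.008, 0.228], [-0.004, 0.008, 0.229], [-0.0, 0.008, 0.229], [0.003, 0.008, 0.228]]
255 [[-0.007, 0.009, 0.238], [-0.003, 0.009, 0.238], [-0.0, 0.009, 0.238], [0.003, 0.009, 0.238]]
263 [[-0.007, 0.009, 0.245], [-0.003, 0.008, 0.244], [-0.0, 0.009, 0.245], [0.003, 0.009, 0.246]]
271 [[-0.007, 0.009, 0.251], [-0.003, 0.009, 0.253], [-0.0, 0.008, 0.25], [0.003, 0.008, 0.25]]
279 [[-0.006, 0.009, 0.258], [-0.003, 0.009, 0.257], [-0.0, 0.008, 0.257], [0.002, 0.008, 0.257]]
287 [[-0.006, 0.009, 0.264], [-0.003, 0.006, 0.258], [-0.0, 0.005, 0.257], [0.002, 0.009, 0.264]]
295 [[-0.006, 0.01, 0.269], [-0.003, 0.004, 0.259], [-0.0, 0.003, 0.258], [0.002, 0.009, 0.268]]
(np.float64(282.77817363020006), np.float64(187.10436299536786))
```

View pics/s6c.png

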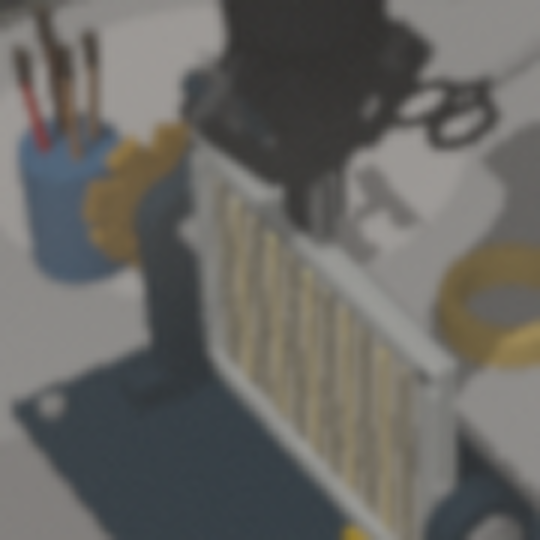

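```bash
python3 -m crank '[[-0.3,0,-2.5,0,0,0,0],[0,0,-4,0,0,0,0],[3.3,0,-4,0,0,0,0],[3.3,0,-2,0,0,0,0],[3.3,0,0,0,0,0,0]]'; python3 - <<'E'
from h import *
s=state(); print(tostand(s['position']))
grab('scene','s7.png'); im=grab('wrist','w7.png')
board('scene',.04,.10)
E
```

```text
clock: 5.32
position: [0.5943, -0.0618, 0.1478]
ee_rot: [0.705, 0.02, 0.709, -0.019]
contact_force: [-3.6, 0.5, -1.0]
width: -0.0002
t 5.33 pos [ 0.5943 -0.0618  0.1478] w -0.0002 F [-3.6  0.5 -1. ]
[-0.00755183 -0.00214921  0.14778226]
scene 251
c [0.00735406 0.15635358] dir [-0.21743176 -0.97607552] ang 1.3516138173883556 min/max [-0.017  0.04   0.055] [0.024 0.1   0.213]
```

View pics/w7.png

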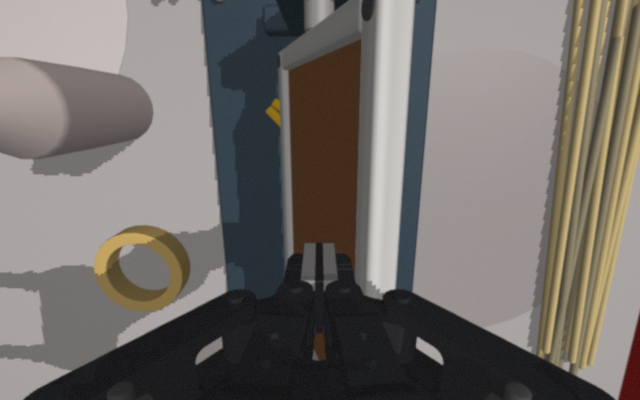

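```bash
python3 -m crank '[[0.3,0,1.6,0,0,0,0],[0.85,0,2.7,0,0,0,0],[1.55,0,3.6,0,0,0,0],[2.45,0,4.45,0,0,0,0],[3.2,0,4.9,0,0,0,0]]'; python3 - <<'E'
from h import *
s=state(); print(tostand(s['position']))
grab('scene','s8.png'); im=grab('wrist','w8.png')
board('scene',.04,.10)
E
```

```text
clock: 6.05
position: [0.6464, -0.065, 0.1164]
ee_rot: [0.707, 0.019, 0.707, -0.019]
contact_force: [-2.6, 0.7, 1.9]
width: 0.0
t 6.05 pos [ 0.6464 -0.065   0.1164] w 0.0 F [-2.6  0.7  1.9]
[ 0.0446052  -0.00270719  0.1163956 ]
scene 590
c [0.00309845 0.13526342] dir [0.93347441 0.35864402] ang 0.36681487375737154 min/max [-0.082  0.04   0.104] [0.076 0.1   0.168]
```

View pics/w8.png

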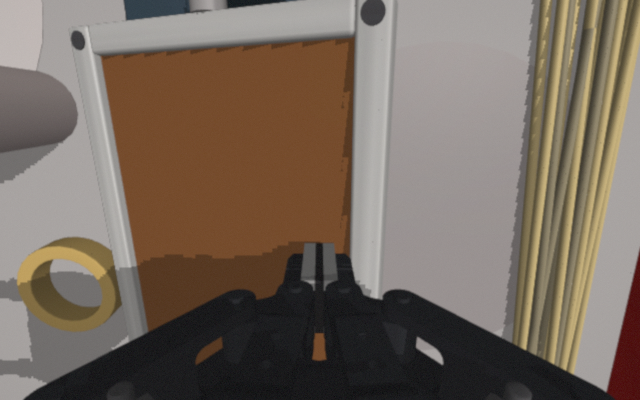

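```bash
python3 -m crank '[[0.6,0,0.3,0,0,0,0],[1.2,0,0.5,0,0,0,0],[1.5,0,0.6,0,0,0,0]]'; python3 - <<'E'
from h import *
s=state(); print(tostand(s['position']))
grab('scene','s9.png'); im=grab('wrist','w9.png')
p=board('scene',.04,.10,.09)
for n in('scene','wrist'):
    im=load(n); q=tostand(cloud(im)); C=im['color'].astype(int)
    m=(abs(q[...,1])<.095)&(abs(q[...,0])<.066)&(abs(q[...,2]-.13)<.04)&(C[...,2]>C[...,0]*1.7)&(C[...,2]>50)
    p=q[m]; A=np.c_[p[:,:2],np.ones(len(p))]
    for _ in range(3):
        c=np.linalg.lstsq(A,p[:,2],rcond=None)[0]; r=abs(p[:,2]-A@c); k=r<max(.004,2*r.std()); A,p=A[k],p[k]
    print(n,len(p),c,'theta',np.arctan(c[0]))
E
```

```text
clock: 6.52
position: [0.6518, -0.0654, 0.1018]
ee_rot: [0.707, 0.019, 0.707, -0.02]
contact_force: [-1.6, -0.4, 2.0]
width: -0.0002
t 6.53 pos [ 0.6518 -0.0654  0.1018] w -0.0002 F [-1.6 -0.4  2. ]
[ 0.04998739 -0.00286041  0.10178942]
scene 732
c [0.00118737 0.13333079] dir [0.99386655 0.11058612] ang 0.11081276454704 min/max [-0.086  0.04   0.121] [0.08  0.1   0.148]
scene 973 [0.11488283 0.00099764 0.13193513] theta 0.1143813828707543
wrist 70711 [0.10484649 0.0005163  0.13310025] theta 0.10446481986984534
```

```bash
cat >> h.py <<'E'
def theta(ns=('scene','wrist')):
  for n in ns:
    im=load(n); q=tostand(cloud(im)); C=im['color'].astype(int)
    m=(abs(q[...,1])<.095)&(abs(q[...,0])<.066)&(abs(q[...,2]-.13)<.04)&(C[...,2]>C[...,0]*1.7)&(C[...,2]>50)
    p=q[m]; A=np.c_[p[:,:2],np.ones(len(p))]
    for _ in range(3):
        c=np.linalg.lstsq(A,p[:,2],rcond=None)[0]; r=abs(p[:,2]-A@c); k=r<max(.004,2*r.std()); A,p=A[k],p[k]
    T=(abs(q[...,2])<.02)&((abs(q[...,0])>.11)|(abs(q[...,1])>.2))&(abs(q[...,0])<.2)&(C.min(-1)>90); t=q[T]
    if len(t)>200: print('table',len(t),np.linalg.lstsq(np.c_[t[:,:2],np.ones(len(t))],t[:,2],rcond=None)[0])
    print(n,len(p),c,'theta',np.arctan(c[0]))
E
python3 -m crank '[[0.3,0,0.1,0,0,0,0],[0.6,0,0.1,0,0,0,0],[0.6,0,0.1,0,0,0,0]]'; python3 - <<'E'
from h import *
s=state(); print(tostand(s['position']))
grab('scene','s10.png'); im=grab('wrist','w10.png'); theta()
E
```

```text
clock: 7.0
position: [0.6529, -0.0652, 0.0957]
ee_rot: [0.707, 0.019, 0.707, -0.019]
contact_force: [1.0, 0.3, -0.5]
width: -0.0002
t 7.0 pos [ 0.6529 -0.0652  0.0957] w -0.0002 F [ 1.   0.3 -0.5]
[ 0.05105665 -0.00264447  0.09566382]
table 28279 [-0.00545675 -0.003116    0.00122852]
scene 1098 [0.00708382 0.00293302 0.13154063] theta 0.007083697182280745
table 33100 [-0.00030415 -0.00108514  0.00134109]
wrist 78060 [0.00641693 0.00049969 0.13281722] theta 0.006416839363114256
```

```bash
python3 -m crank '[[-6,0,0,0,0,0,0],[-12,0,-1,0,0,0,0],[-16,-4,-5,0,-8,0,0],[-17.9,-8,-9,0,-18,0,0],[-17.9,-12,-13,0,-28,0,0]]' && python3 -m crank '[[0,-4,-2,0,-10,0,8.5],[0,-4,-3,0,-12,0,8.5]]'; python3 - <<'E'
from h import *
s=state(); print(tostand(s['position']))
c=np.cos(np.radians(40)); sn=np.sin(np.radians(40))
Rt=np.column_stack([[sn,0,-c],[0,1,0],[c,0,sn]])
n=np.array([-sn,0,c]); 
print(rel(s,toworld(np.array([-.0765,-.165,.221])+.07*n),RS@Rt))
R0=q2R(s['ee_rot']); im=grab('wrist','w11.png'); print('cam in tool',R0.T@(im['eye']-s['position']))
theta(('wrist',))
E
```

```text
clock: 7.72
position: [0.5211, -0.1752, 0.2783]
ee_rot: [0.855, 0.012, 0.518, -0.022]
contact_force: [-0.1, -1.2, 0.4]
width: 0.0003
clock: 7.98
position: [0.4908, -0.2138, 0.2616]
ee_rot: [0.903, 0.012, 0.429, -0.025]
contact_force: [0.3, -0.2, 0.5]
width: 0.0356
t 7.97 pos [ 0.4908 -0.2138  0.2616] w 0.0356 F [ 0.3 -0.2  0.5]
[-0.10326042 -0.1592568   0.2615634 ]
(array([-2.16, -0.58, -0.59]), array([-0.2, -0.8,  0.1]))
cam in tool [-0.17966724  0.07063592  0.00114894]
table 45515 [-0.00206563 -0.0012314   0.00032655]
wrist 12130 [0.00595367 0.00080105 0.13261863] theta 0.005953596789854031
```

View pics/w11.png

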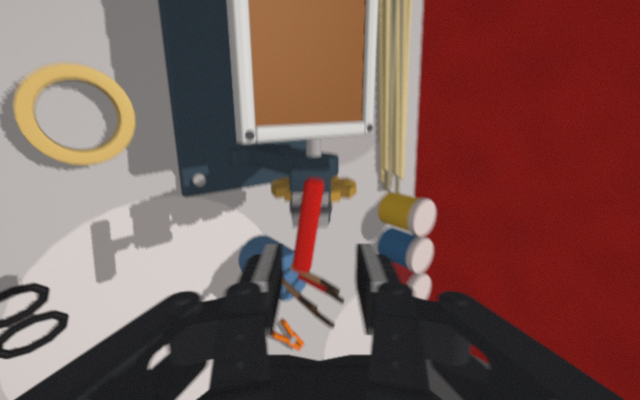

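```bash
python3 - <<'E'
from h import *
im=load('wrist'); cv2.imwrite('pics/w11c.png',cv2.resize(im['color'][140:290,240:380],None,fx=5,fy=5,interpolation=cv2.INTER_CUBIC)[:600])
cv2.imwrite('pics/w11c.png',cv2.resize(im['color'][150:250,260:370],None,fx=6,fy=6,interpolation=cv2.INTER_CUBIC))
sn,c=np.sin(np.radians(40)),np.cos(np.radians(40)); u=np.array([c,0,sn]); n=np.array([-sn,0,c])
q=tostand(cloud(im));C=im['color'].astype(int)
m=(C[...,2]>100)&(C[...,1]<60)&(C[...,0]<60)&(np.linalg.norm(q-[-.0765,-.165,.221],axis=-1)<.05)
p=q[m]; loc=np.c_[p@u,p[:,1],(p-[0,0,.13])@n]; print(len(p),loc.mean(0),loc.min(0),loc.max(0))
top=loc[loc[:,2]>np.percentile(loc[:,2],40)]
print(cv2.minAreaRect((loc[:,:2]*1000).astype(np.float32)),cv2.minAreaRect((top[:,:2]*1000).astype(np.float32)), np.array([0,0,.13])@u)
m=(np.abs(q@u-.13*sn)<.03)&(np.abs(q[...,1]+.165)<.03)&(np.linalg.norm(q-[-.0765,-.165,.221],axis=-1)<.07)&(C[...,2]<100); p=q[m]
print(((p-[0,0,.13])@n).max(), np.percentile((p-[0,0,.13])@n,[50,80,95]))
E
```

```text
1616 [ 0.08186299 -0.16788519  0.1286933 ] [ 0.07045846 -0.20416713  0.08052368] [ 0.09248514 -0.13608884  0.13096843]
((81.17185974121094, -170.068115234375), (68.44429779052734, 14.368398666381836), 79.2945556640625) ((81.60941314697266, -170.59471130371094), (66.56245422363281, 11.401089668273926), 81.33580780029297) 0.08356238925925011
0.12682844984222474 [0.08334557 0.08449304 0.08581739]
```

View pics/w11c.png

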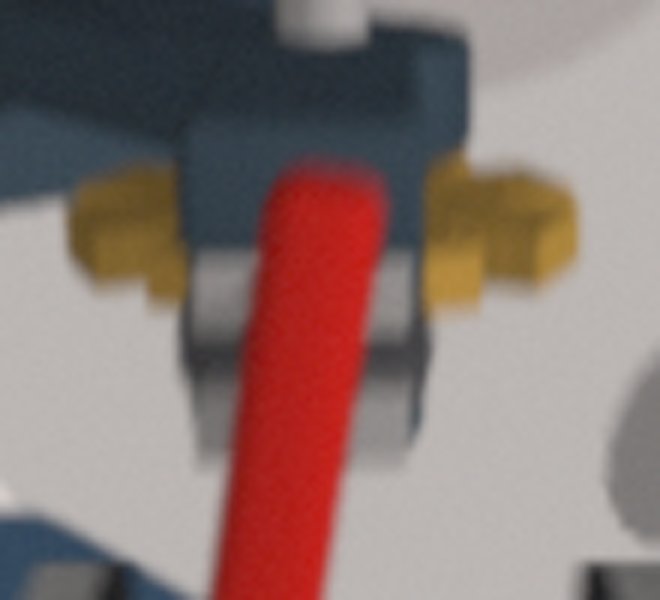

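```bash
python3 -m crank '[[-2.1,-0.6,-0.6,0,-1,0,6],[-2.1,-0.6,-0.6,0,-1,0,6]]'; python3 - <<'E'
from h import *
s=state(); print(s['qpos'].round(3))
im=grab('wrist','w12.png')
R0=q2R(s['ee_rot']); t=(cloud(im)-s['position'])@R0
m=(abs(t[...,2])<.06)&(abs(t[...,1])<.03)&(t[...,0]<0.02)&(im['color'].max(-1)<140)&(t[...,0]>-.1)
p=t[m]; print(len(p),p[:,0].max())
for x in np.arange(-.08,.02,.01):
    g=p[(p[:,0]>=x)&(p[:,0]<x+.01)]
    if len(g): print(x.round(3),len(g),g.min(0).round(3),g.max(0).round(3))
sn,c=np.sin(np.radians(40)),np.cos(np.radians(40)); u=np.array([c,0,sn]); n=np.array([-sn,0,c])
q=tostand(cloud(im));C=im['color'].astype(int)
m=(C[...,2]>100)&(C[...,1]<60)&(C[...,0]<60)&(np.linalg.norm(q-[-.0765,-.165,.221],axis=-1)<.05)
p=q[m]; loc=np.c_[p@u,p[:,1],(p-[0,0,.13])@n]; top=loc[loc[:,2]>.122];print(len(top),top.min(0),top.max(0),np.median(top,0),cv2.minAreaRect((top[:,:2]*1000).astype(np.float32)))
E
```

```text
clock: 8.28
position: [0.4733, -0.2185, 0.2742]
ee_rot: [0.906, 0.013, 0.422, -0.024]
contact_force: [-0.0, -0.7, -1.2]
width: 0.0598
t 8.28 pos [ 0.4733 -0.2185  0.2742] w 0.0598 F [-0.  -0.7 -1.2]
[-0.996 -0.155  2.013  0.692  0.954 -1.257]
16001 -0.0407516087761336
-0.08 1684 [-0.08  -0.011 -0.043] [-0.07   0.012  0.045]
-0.07 1387 [-0.07  -0.011 -0.042] [-0.06   0.012  0.045]
-0.06 1100 [-0.06  -0.011 -0.043] [-0.05   0.012  0.045]
-0.05 469 [-0.05  -0.01  -0.041] [-0.041  0.012  0.043]
1443 [ 0.07172073 -0.20416236  0.12223721] [ 0.09276904 -0.13583189  0.13112353] [ 0.08234374 -0.16683912  0.12883691] ((82.27769470214844, -170.0377960205078), (68.78667449951172, 13.347804069519043), 81.27999114990234)
```

View pics/w12.png

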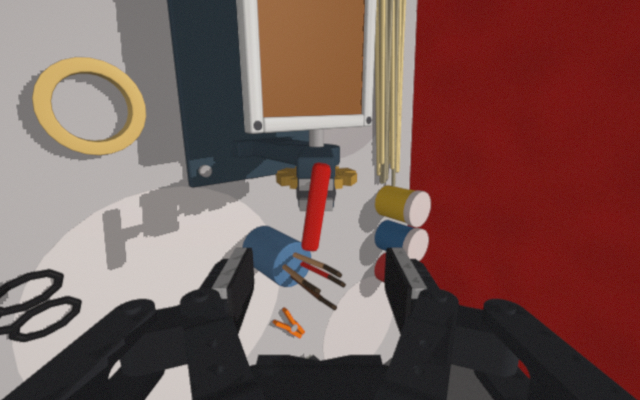

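```bash
cat >> h.py <<'E'
sn,c4=np.sin(np.radians(40)),np.cos(np.radians(40)); U=np.array([c4,0,sn]); N=np.array([-sn,0,c4]); Y=np.array([0,1.,0])
def hp(u,y,n): # stand pos from handle-plane coords
    return np.array([0,0,.13])+N*n+(u-.13*sn)*U+np.array([0,y,0])
def hori(deg): # tool orientation: jaw axis perpendicular to bar lying at deg from U towards Y
    a=np.radians(deg); b=np.cos(a)*U+np.sin(a)*Y
    return RS@np.column_stack([-N,b,np.cross(-N,b)])
def toh(p):
    q=tostand(p); return np.array([q@U,q[1],(q-[0,0,.13])@N])
def bar(im):
    q=tostand(cloud(im));C=im['color'].astype(int)
    m=(C[...,2]>100)&(C[...,1]<60)&(C[...,0]<60)&(np.linalg.norm(q-[-.0765,-.165,.221],axis=-1)<.055)
    p=q[m]; loc=np.c_[p@U,p[:,1],(p-[0,0,.13])@N]; t=np.percentile(loc[:,2],70); top=loc[abs(loc[:,2]-t)<.005]
    print('bar',len(top),'top n',np.median(top[:,2]),cv2.minAreaRect((top[:,:2]*1000).astype(np.float32)))
E
python3 - <<'E'
from h import *
s=state(); print(toh(s['position'])); print(rel(s,toworld(hp(.0823,-.169,.067)),hori(81.3))); print(rel(s,toworld(hp(.0823,-.169,.11)),hori(81.3)))
E
```

```text
t 8.32 pos [ 0.4738 -0.2181  0.274 ] w 0.0598 F [-0.6 -0.4 -0.9]
[ 0.08417513 -0.16437629  0.18746996]
(array([12.05, -0.47, -0.18]), array([ 8.5, -0. , -0. ]))
(array([ 7.75, -0.47, -0.18]), array([ 8.5, -0. , -0. ]))
```

```bash
python3 -m crank '[[4,-0.5,-0.2,8.5,0,0,5],[7.7,-0.5,-0.2,8.5,0,0,5],[7.7,-0.5,-0.2,8.5,0,0,5]]'; python3 - <<'E'
from h import *
s=state(); print(s['qpos'].round(3),toh(s['position'])); print(rel(s,toworld(hp(.0823,-.169,.067)),hori(81.3)))
im=grab('wrist','w13.png'); bar(im)
E
```

```text
clock: 8.7
position: [0.5222, -0.2224, 0.2103]
ee_rot: [0.902, 0.081, 0.422, -0.052]
contact_force: [0.2, 0.2, -0.3]
width: 0.0496
t 8.7 pos [ 0.5222 -0.2224  0.2103] w 0.0496 F [ 0.2  0.2 -0.3]
[-0.88  -0.02   2.069  0.775  0.749 -1.171] [ 0.08040957 -0.16619541  0.10741999]
(array([ 4.04, -0.28,  0.25]), array([-0. , -0.3, -0.4]))
bar 2974 top n 0.12881244810304068 ((82.39600372314453, -170.00440979003906), (68.90962982177734, 13.239456176757812), 81.24700164794922)
```

View pics/w13.png

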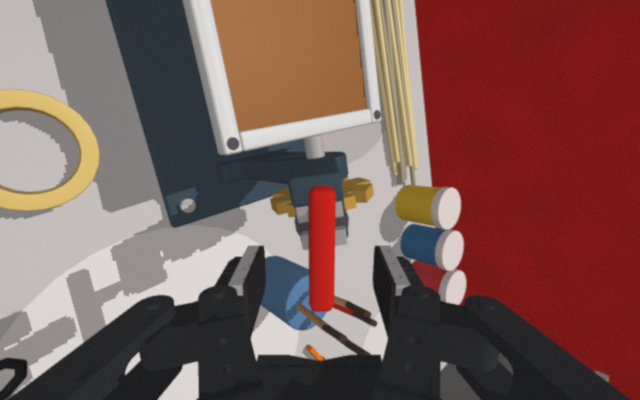

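```bash
python3 -m crank '[[2,-0.3,0.2,0,0,0,4],[4,-0.3,0.2,0,0,0,4],[4,-0.3,0.2,0,0,0,4]]' 20; python3 - <<'E'
from h import *
s=state(); print(s['qpos'].round(3),toh(s['position'])); print(rel(s,toworld(hp(.0823,-.169,.067)),hori(81.3)))
im=grab('wrist','w14.png'); bar(im)
E
```

```text
clock: 9.12
position: [0.5486, -0.2286, 0.1836]
ee_rot: [0.902, 0.08, 0.42, -0.053]
contact_force: [-0.9, 0.6, 0.8]
width: 0.04
t 9.12 pos [ 0.5486 -0.2286  0.1836] w 0.04 F [-0.9  0.6  0.8]
[-0.833  0.05   2.08   0.837  0.659 -1.221] [ 0.08364608 -0.1710691   0.06985604]
(array([ 0.29,  0.18, -0.16]), array([ 0. , -0.1, -0.2]))
bar 4811 top n 0.1288144851814532 ((82.20340728759766, -170.20462036132812), (69.14578247070312, 13.648738861083984), 81.18775939941406)
```

View pics/w14.png

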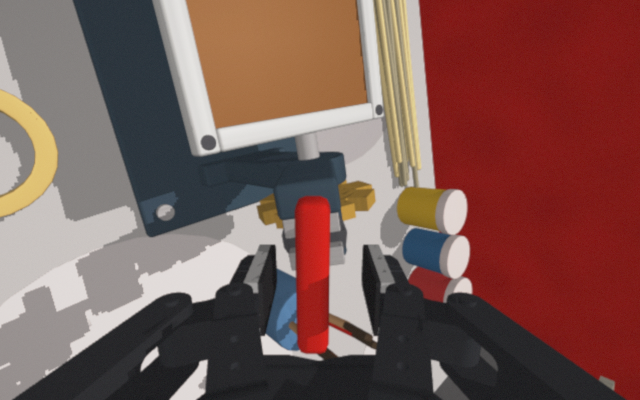

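```bash
python3 -m crank '[[0.4,0.1,-0.2,0,0,0,3],[0.4,0.1,-0.2,0,0,0,1],[0.4,0.1,-0.2,0,0,0,1],[0.4,0.1,-0.2,0,0,0,1]]' 20; python3 - <<'E'
from h import *
s=state(); print(s['qpos'].round(3),toh(s['position'])); print(rel(s,toworld(hp(.0823,-.169,.067)),hori(81.3)))
im=grab('wrist','w15.png'); bar(im)
E
```

```text
clock: 9.68
position: [0.5492, -0.2277, 0.1796]
ee_rot: [0.903, 0.08, 0.42, -0.054]
contact_force: [-5.7, 1.1, 4.8]
width: 0.0136
t 9.68 pos [ 0.5492 -0.2277  0.1796] w 0.0136 F [-5.7  1.1  4.8]
[-0.829  0.054  2.087  0.849  0.648 -1.233] [ 0.08154824 -0.17018406  0.06650307]
(array([-0.05,  0.13,  0.06]), array([ 0. , -0. , -0.1]))
bar 4958 top n 0.12875698474649627 ((82.07465362548828, -170.28463745117188), (69.22034454345703, 13.845093727111816), 81.08364868164062)
```

View pics/w15.png

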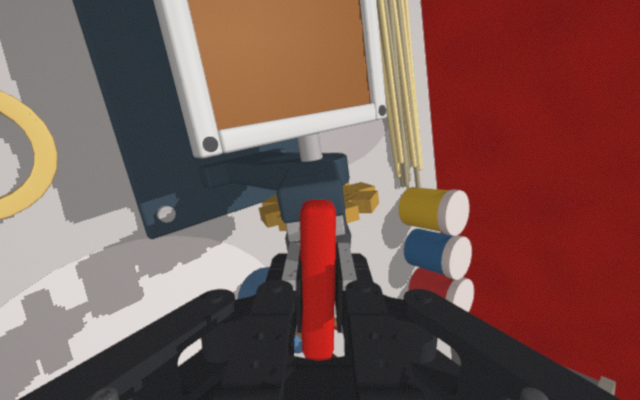

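```bash
python3 -m crank '[[0,0,0,8,0,0,1],[0,0,0,18,0,0,1],[0,0,0,28,0,0,1],[0,0,0,38,0,0,1],[0,0,0,48,0,0,1]]'; python3 - <<'E'
from h import *
s=state(); print(s['qpos'].round(3),toh(s['position'])); 
for a in (0,): print(rel(s,toworld(hp(.0815,-.170,.0665)),hori(a)))
im=grab('wrist','w16.png'); bar(im)
E
```

```text
clock: 10.35
position: [0.5494, -0.2282, 0.1798]
ee_rot: [0.791, 0.442, 0.361, -0.221]
contact_force: [-3.9, 0.7, 4.0]
width: 0.0137
t 10.35 pos [ 0.5494 -0.2282  0.1798] w 0.0137 F [-3.9  0.7  4. ]
[-0.829  0.055  2.087  0.849  0.647 -0.389] [ 0.08177798 -0.17060033  0.06644736]
(array([-0.01,  0.01, -0.07]), array([33. , -0.1, -0. ]))
bar 4801 top n 0.128760109308881 ((82.9950180053711, -170.64305114746094), (68.97774505615234, 13.324438095092773), 32.91506576538086)
```

View pics/w16.png

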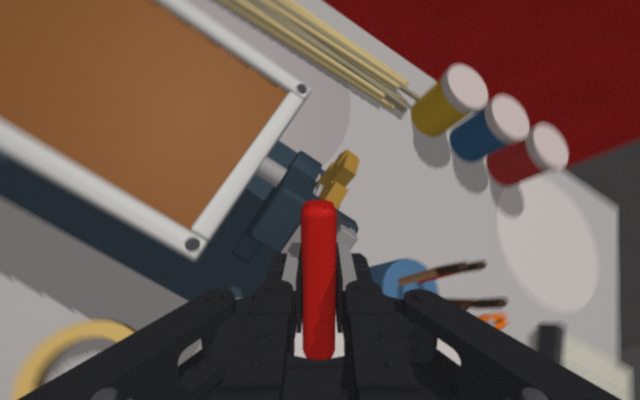

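```bash
python3 -m crank '[[0,0,0,10,0,0,1],[0,0,0,20,0,0,1],[0,0,0,28,0,0,1],[0,0,0,33,0,0,1],[0,0,0,33,0,0,1]]'; python3 - <<'E'
from h import *
s=state(); print(s['qpos'].round(3),toh(s['position'])); 
print(rel(s,toworld(hp(.0815,-.170,.0665)),hori(0)))
im=grab('wrist','w17.png'); bar(im);theta(('wrist',))
cv2.imwrite('pics/w17c.png',cv2.resize(im['color'][150:300,240:400],None,fx=4.5,fy=3.9,interpolation=cv2.INTER_CUBIC))
E
```

```text
clock: 11.02
position: [0.5499, -0.2286, 0.1789]
ee_rot: [0.635, 0.646, 0.284, -0.314]
contact_force: [5.1, -0.8, -4.8]
width: 0.0138
t 11.03 pos [ 0.5499 -0.2286  0.1789] w 0.0138 F [ 5.1 -0.8 -4.8]
[-0.829  0.057  2.087  0.85   0.645  0.179] [ 0.08165381 -0.1709983   0.06542664]
(array([-0.11, -0.01, -0.1 ]), array([ 0.3, -0.1,  0. ]))
bar 4531 top n 0.12774570341619276 ((82.83868408203125, -170.64093017578125), (69.65252685546875, 12.988537788391113), 0.008845297619700432)
table 66241 [-8.20052628e-04  3.22654665e-05  1.33891115e-03]
wrist 34553 [0.00676433 0.00024746 0.13306654] theta 0.006764226687972205
```

View pics/w17.png

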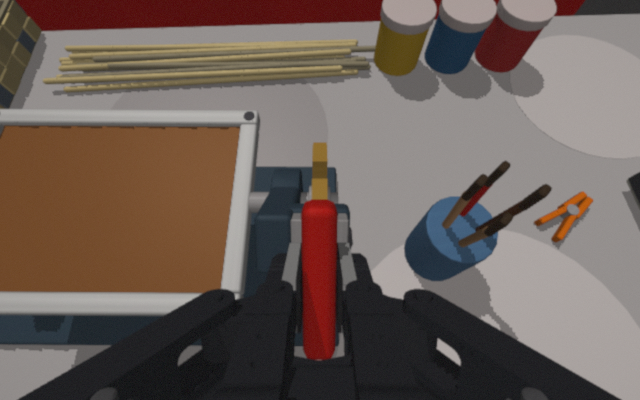

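```bash
python3 -m crank '[[0.4,0,0,0.3,0,0,1],[0.8,0,0,0.3,0,0,1],[0.8,0,0,0.3,0,0,1],[0.8,0,0,0.3,0,0,3],[0.8,0,0,0.3,0,0,3]]'; python3 - <<'E'
from h import *
s=state(); print(toh(s['position'])); 
im=grab('wrist','w18.png'); bar(im);theta(('wrist',))
E
```

```text
clock: 11.7
position: [0.5545, -0.2279, 0.1731]
ee_rot: [0.633, 0.648, 0.284, -0.314]
contact_force: [-0.5, 1.0, 0.1]
width: 0.0299
t 11.7 pos [ 0.5545 -0.2279  0.1731] w 0.0299 F [-0.5  1.   0.1]
[ 0.0813807  -0.17007611  0.05807024]
bar 4627 top n 0.11796654643897447 ((83.122314453125, -170.7435760498047), (13.035330772399902, 69.03224182128906), 89.82183837890625)
table 64499 [-8.47935026e-04  1.62147417e-05  1.33569841e-03]
wrist 35342 [0.00473712 0.00034894 0.13306645] theta 0.004737081118757868
```

View pics/w18.png

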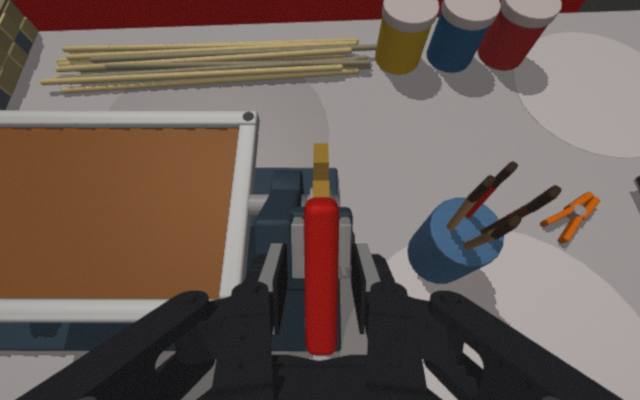

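The bar fell 10.8 mm, the key is in its slot and the board is still level. The hand is open around the bar, so I'll back off along the axis.

```bash
python3 -m crank '[[0,0,0,0,0,0,4.5],[-4,0,0,0,0,0,4.5],[-9,0,0,0,0,0,4.5],[-14,0,0,0,0,0,4.5],[-14,0,0,0,0,0,4.5]]'; python3 - <<'E'
from h import *
s=state(); print(toh(s['position'])); 
im=grab('wrist','w19.png'); bar(im);grab('scene','s19.png');grab('top','t19.png');theta(('wrist','scene'))
a=load('scene')['color'][100:290,180:390];cv2.imwrite('pics/s19c.png',cv2.resize(a,None,fx=3,fy=3))
state()
E
```

```text
clock: 12.38
position: [0.4644, -0.2256, 0.2842]
ee_rot: [0.635, 0.647, 0.28, -0.315]
contact_force: [0.2, 0.3, -1.4]
width: 0.0453
t 12.38 pos [ 0.4644 -0.2256  0.2842] w 0.0453 F [ 0.2  0.3 -1.4]
[ 0.08380274 -0.17235692  0.20109843]
bar 1199 top n 0.11792642898471023 ((83.22970581054688, -170.70533752441406), (12.33104419708252, 68.5467300415039), 89.64308166503906)
table 69016 [-0.00040627 -0.00084486  0.00127243]
wrist 16288 [4.65187158e-03 1.24645211e-04 1.33127454e-01] theta 0.004651838023321768
table 28569 [-0.0047133  -0.0027167   0.00110016]
scene 1656 [0.00629343 0.00184105 0.13165863] theta 0.006293351221042154
t 12.53 pos [ 0.4645 -0.2235  0.2795] w 0.045 F [-0.9  0.3  0.2]
```

View pics/s19c.png

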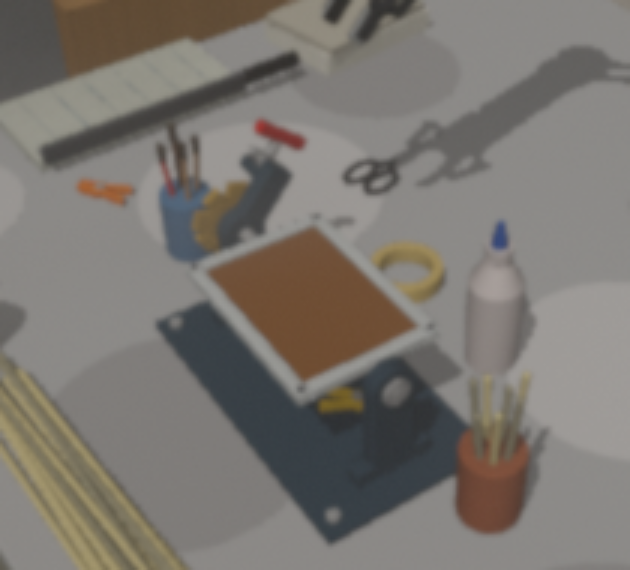

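View pics/w19.png

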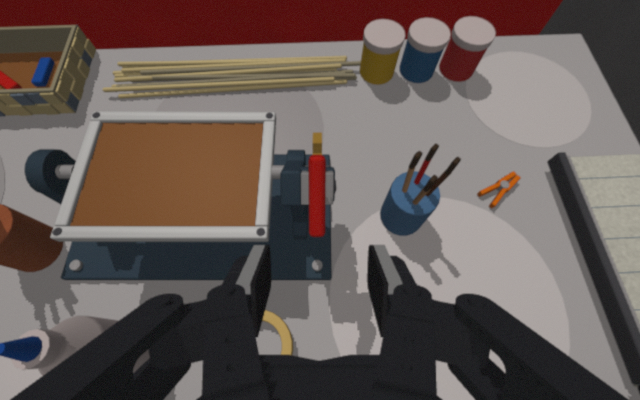

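The board is level with its brown side up, filling the frame between (200,265) and (430,325) in the scene crop. The handle is down and the hand is clear of everything. The loose items stand where they were.

```bash
python3 - <<'E'
from h import *
state(); print(manip.sign_off())
E
```

```text
t 12.53 pos [ 0.4645 -0.2235  0.2795] w 0.045 F [-0.9  0.3  0.2]
the job is handed in; nothing more can be done
None
```

The board now lies level with its brown side up, and the plunger is fully in, so the frame is locked. I handed the job in at 12.5 s of the 45 s; no verdict was reported.

**What I did:** I pushed the board down with the shut fingers. I then gripped the red bar along the plunger's leaning axis and turned it about 81° clockwise until the spring pulled on the hand. I eased it in 8 mm, let go and backed off.

**Last checks:**
- **Board:** it measured 0.005 rad from level in the wrist view and 0.006 rad in the scene view.
- **Plunger:** the bar's top face had dropped 10.8 mm against the nominal 11 mm. The bar was in line with its slot to within about half a degree.
- **Robot:** the hand was well clear of everything, with contact force down to noise.
- **Loose things:** by eye, none had moved in the scene view; I did not measure their positions.
- **Force on the board:** the highest contact force I read while pushing was about 4 N; readings came only at the end of each move.

**What disagreed:**
- **Reported tool point:** it lay about 37–41 mm beyond the real fingertips along the tool. My first push therefore passed over the top of the board, and a test move from the far side nudged it back by about 0.09 rad. I corrected for this offset in every later move.
- **Handle position:** I found the handle about 5 mm further towards the stand's -y side than the given dimensions and my stand fit put it, and used the measured value.

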